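# Gauge a specimen plate and put it away in its groove

### The arm

A 6-joint arm with a two-finger parallel gripper is mounted at the origin on the work surface. World frame = base frame: x ahead of the robot, y to its left, z up, the work surface at z = 0. Lengths are in mm, angles in rad, forces in N, time in s.
With the tool pointing down it reaches from about 275 to 1000 mm from the base axis. Payload 8.4 kg.
Tool frame: the origin (TCP) lies at the very end of the fingers, on their centre line; the grasp point (between the pads) lies 19 mm behind it (r.tcp_to_grasp is the distance from the TCP to the grasp point, in mm); z points along the fingers, y is the line along which they close (so a half turn about z gives the same grasp; the last joint's range is limited). The gripper opens to 85 mm and grips with 20 to 120 N. Pads are 22 mm wide; open, the fingers measure 114 mm over their backs; the gripper's body (76 mm by 85 mm) begins 54 mm behind the grasp point. The pads swing forward as they close: fully open they stand 13 mm farther back than shut.
Start: joints at [1.248, 0.353, 1.633, -0, 1.155, -0.002], TCP at [197.077, 593.118, 231.281] pointing down, gripper open.
Joint ranges: [-2.63, 2.63], [-0.92, 2.1], [0.06, 2.66], [-1.3, 4.44], [0, 2.69], [-3.02, 3.02]. Speed limits (rad/s): [2.22, 2.22, 2.79, 3.14, 3.14, 3.14].

### API

Orientations are given as [roll, pitch, yaw] about the fixed x, y, z axes, in that order (R = Rz(yaw) Ry(pitch) Rx(roll)).
In Python, from rig import r gives the robot as it stands. The module is installed in compiled form; this text tells all that it offers.
- The arm moves only by the tool play_rows, never from a script. Its argument "rows" is a list of rows, each an object with "dp": the shift along the tool's x, y, z in units of 40 mm (1.0 is 40 mm), a list of three; "turn": the turn, a rotation vector about the tool's x, y, z in units of 6 degrees (1.0 is 6 degrees), a list of three; "fingers": the closure, from 0 (fully open) to 1 (shut). In form: [{"dp": [tx, ty, tz], "turn": [wx, wy, wz], "fingers": fingers}, ...]. A call has 1 to 5 rows; each row shifts and turns the commanded pose from where the row before left it, along the tool's axes as they then stand; what a row does not reach is not made up. A row lasts 1/12 s, in which the tool goes at most 41.7 mm and 7.16 degrees, less where a joint would pass 70% of its speed; a pose out of reach is approached as far as the arm can. A call is refused whole if a number of a shift passes 1 or a number of a turn 1, either way. A call with a gripper value outside its range is refused whole. The fingers move at their own pace and stop on an object; "force" is the grip in N (left out, the last holds). Time passes only in rows, so rows that do not move let the fingers close. It gives the time, the measured TCP pose, the force, the opening and the grip force at its end, in the units of the state.
- r.sense(): the state, without advancing time (a new reading comes with each control period).
- r.grab_frame(name): name is "scene" or "top"; returns a dict with "pixels" (400x640x3 uint8, red, green, blue), "fx", "fy", "cx", "cy" (pixels), "pose" (4x4, takes a point from camera to world coordinates). Camera axes: x right, y down, z forward; pixel columns grow to the right and rows downward; lengths in mm; the calibration is good to about 2 mm. A picture is of the moment at which its call begins. There is no depth.
- r.sign_off(): hands the job in; it is judged then, once.
The state is a dict: "clock": time; "qpos": joint angles; "qvel": joint speeds; "joint_efforts": joint torques, N m; "eef_pos": TCP position; "tcp_rot": TCP orientation; "contact_force": force on the tool from outside, world axes, zero at the start; "wrist_torque": the same for the moment, N m; "opening": opening from 0.0 (shut) to 1.0 (fully open); "grasp_force": force on a finger pad.
Only numpy, scipy, OpenCV 4.12 (cv2) and the standard library are available. Lean on these libraries where they do the work, as an engineer would, in place of code of your own. Each camera call takes 0.05 s, during which the arm holds its last target. There are 200 camera calls.

### The job

Three aluminium specimen plates of different thickness stand in the steel rack. Pinch the middle one to find out how thick it is and put it away in the blue holder, upright and centred, in the groove made for that thickness, without trying it in the other grooves. Push it down gently against the sprung cheeks until it is fully home on the groove floor, finish by pressing it down with about 20 N for half a second, no rougher, and let go; leave the other two plates and everything else where they are.

Things in the scene. Friction and masses are not known exactly. Their poses are not given: they have to be found in the camera images.
- rack_mid (a point): floor of the middle bay of the fixed steel rack (100 x 200 mm), 8 mm above the table. Three bays, 75 mm apart along the rack's y; plates stand lengthwise along its x. Low ribs (top 20 mm above the table, 26 mm clear between them) guide each plate's foot, so a plate may stand a few mm off the bay's middle
- plate_p_mid (a point): centre of one of three aluminium plates, alike but for thickness: one 10, one 14, one 18 mm (which is which is not known). 80 mm long (own x), 70 mm tall (own z), thickness along own y, upright on its long edge in a rack bay; 35 mm above its lower edge; 0.11 to 0.35 kg
- plate_q_mid (a point): centre of one of three aluminium plates, alike but for thickness: one 10, one 14, one 18 mm (which is which is not known). 80 mm long (own x), 70 mm tall (own z), thickness along own y, upright on its long edge in a rack bay; 35 mm above its lower edge; 0.11 to 0.35 kg
- plate_r_mid (a point): centre of one of three aluminium plates, alike but for thickness: one 10, one 14, one 18 mm (which is which is not known). 80 mm long (own x), 70 mm tall (own z), thickness along own y, upright on its long edge in a rack bay; 35 mm above its lower edge; 0.11 to 0.35 kg
- holder: fixed blue holder, base 110 (x) x 200 (y) x 10 mm, origin under its centre. Three grooves along x, 50 mm apart across y; the cheeks' sloped lead-ins (8 mm wider at the mouth) top out 38 mm above the table. A short steel post (14 mm thick, top 55 mm above the table) stands at the +y end; from the post the grooves are thin, medium, thick. Over 40 N on it (floor plus cheeks) is rough
- groove_thin (a point): floor of the thin (nearest the steel post) groove, half-way along it, 10 mm above the table; x along the groove, y across, z up. Takes the 10 mm plate; empty, its two sprung cheeks (90 mm long) stand 8 mm apart. Each yields up to 2 mm at 3 to 4 N, so it takes about 5 to 12 N to push the plate down to the hard floor; then its centre is 35 mm above this point. A plate 4 mm thicker cannot enter; one 4 mm thinner stands loose
- groove_mid (a point): floor of the medium (centre) groove, half-way along it, 10 mm above the table; x along the groove, y across, z up. Takes the 14 mm plate; empty, its two sprung cheeks (90 mm long) stand 12 mm apart. Each yields up to 2 mm at 3 to 4 N, so it takes about 5 to 12 N to push the plate down to the hard floor; then its centre is 35 mm above this point. A plate 4 mm thicker cannot enter; one 4 mm thinner stands loose
- groove_thick (a point): floor of the thick (farthest from the post) groove, half-way along it, 10 mm above the table; x along the groove, y across, z up. Takes the 18 mm plate; empty, its two sprung cheeks (90 mm long) stand 16 mm apart. Each yields up to 2 mm at 3 to 4 N, so it takes about 5 to 12 N to push the plate down to the hard floor; then its centre is 35 mm above this point. A plate 4 mm thicker cannot enter; one 4 mm thinner stands loose
- soles: the steel strips that form the hard groove floors (fixed, 10 mm above the table); same origin and axes as the holder
- beaker: bystander: glass beaker, 68 mm across, 90 mm tall, origin under its centre
- flask: bystander: conical glass flask, 72 mm across, 103 mm tall, origin under its centre
- jar: bystander: white plastic jar, 56 mm across, 60 mm tall, origin under its centre
- spool: bystander: small wooden spool, 36 mm across, 36 mm tall, origin under its centre
- weight: bystander: brass weight, 40 mm across, 30 mm tall, origin under its centre
- boss: bystander: steel clamp boss, about 55 x 26 x 34 mm, origin under its block
- wiper: bystander: board wiper, 50 x 120 x 32 mm, origin under its centre
Things that resemble listed ones, but are neither listed nor needed, are in the scene too. What is shaped like the part that bears rack_mid but yellow is not meant.

How it is judged:
By the outcome, as a careful person would: the job done as asked, in the order asked, and still so for the second after the job is handed in, with the robot touching nothing.
It also fails if it takes over 43 s, if anything falls off the work surface, if the arm or the gripper's body presses on something with over 40 N, if the wrist force passes 120 N, or if a joint passes its speed limit or range.

## Working session

There is one attempt and no reset: what is moved stays moved. The work goes in short steps, Python scripts to look and compute and a tool call to move; the robot and the scene stay as the last step left them, time stands still between calls to the robot, and variables do not carry over. Pictures are saved under pics/ and viewed, at most 12 in all, crops included, and the job is handed in when it is done.

Besides the shell and the picture viewer there is one more tool, called after "Emit:" by a JSON object that holds its "method" and its "body". play_rows: Moves the arm, as the interface text tells. Its arguments: {"type":"object","properties":{"rows":{"type":"array"},"force":{"type":"number"}},"required":["rows"]}

```bash
mkdir -p pics; cat > h.py <<'E'
import numpy as np, cv2
from rig import r
def save(n,p): 
    cv2.imwrite(p,n[...,::-1])
def ray(f,u,v,z):
    d=np.array([(u-f['cx'])/f['fx'],(v-f['cy'])/f['fy'],1.]);P=np.array(f['pose']);d=P[:3,:3]@d;o=P[:3,3]
    return o+d*(z-o[2])/d[2]
def proj(f,p):
    P=np.array(f['pose']);c=P[:3,:3].T@(np.array(p)-P[:3,3]);return f['fx']*c[0]/c[2]+f['cx'],f['fy']*c[1]/c[2]+f['cy']
E
python3 - <<'E'
from h import *
import pickle
for n in("scene","top"):
    f=r.grab_frame(n);pickle.dump(f,open(n+'.pkl','wb'));save(f['pixels'],f'pics/{n}0.png');print(n,f['fx'],f['cx'],f['cy'],np.round(f['pose'],3).tolist())
print(r.sense(),r.tcp_to_grasp)
E
```

```text
scene 397.5200793724551 317.1801313009189 195.7029378069696 [[0.598, 0.628, -0.498, 1007.814], [0.802, -0.465, 0.375, -362.629], [0.004, -0.624, -0.782, 811.477], [0.0, 0.0, 0.0, 1.0]]
top 462.19622171923805 326.2524144213392 195.0873747428817 [[-0.016, -0.992, 0.128, 395.333], [-1.0, 0.018, 0.013, -28.58], [-0.016, -0.128, -0.992, 1117.895], [0.0, 0.0, 0.0, 1.0]]
{'clock': 0.1, 'qpos': array([ 1.24760260e+00,  3.53596464e-01,  1.63407248e+00, -1.10099692e-05,
        1.15520238e+00, -2.38044622e-03]), 'qvel': array([-0.00149038, -0.00217984, -0.00119312,  0.00121304, -0.00119653,
        0.00103449]), 'joint_efforts': array([ 9.79386641e-04, -6.06358337e+01, -3.42816210e+01,  2.86439374e-06,
        4.13936665e-03, -1.38343361e-05]), 'eef_pos': array([196.93942888, 592.70046386, 230.62033624]), 'tcp_rot': array([-3.14031396e+00,  7.02323058e-06,  2.82078383e+00]), 'contact_force': array([-0.2746459 ,  0.6622592 , -0.40970125]), 'wrist_torque': array([ 0.01178734, -0.02188529, -0.01718387]), 'grasp_force': 0.0, 'opening': 1.0034780998271864} 18.700000000000003
```

View pics/top0.png

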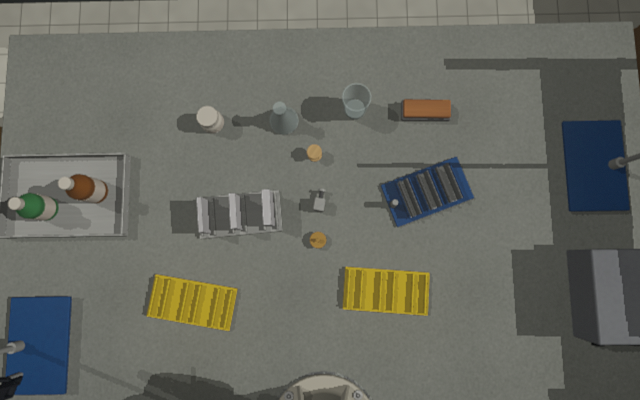

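View pics/scene0.png

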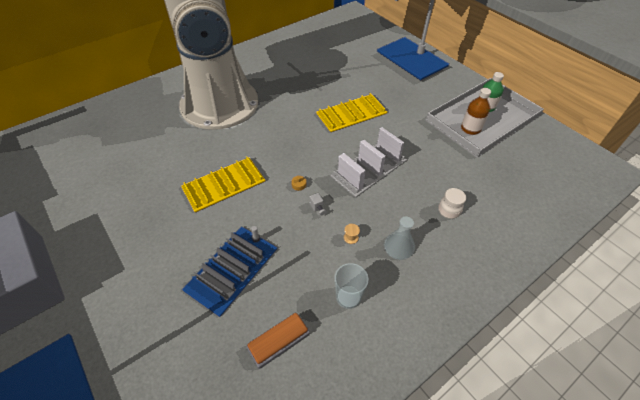

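The top view shows the steel rack at about (240,213) with three plates. The blue holder is at (427,190), its post at the left end (395,203). The scene view shows the rack at (370,160) and the holder at (230,270).

```bash
python3 - <<'E'
from h import *
import pickle
ims=[]
for n,box,seed in(("top",(370,150,485,235),(427,190)),("scene",(170,215,290,325),(225,270))):
    f=pickle.load(open(n+'.pkl','rb'));a=f['pixels'].astype(int)
    m=((a[...,2]>a[...,0]+35)&(a[...,2]>a[...,1]+15)).astype(np.uint8)
    x0,y0,x1,y1=box;mm=np.zeros_like(m);mm[y0:y1,x0:x1]=m[y0:y1,x0:x1]
    pts=np.argwhere(mm)[:,::-1]
    W=np.array([ray(f,u,v,10)[:2] for u,v in pts],np.float32)
    c,s,an=cv2.minAreaRect(W);print(n,'holder',c,s,an,len(pts))
    bx=cv2.boxPoints((c,s,an));print(np.round(bx).tolist())
f=pickle.load(open('top.pkl','rb'));g=pickle.load(open('scene.pkl','rb'))
for F,n,(x0,y0,x1,y1) in((f,'top',(185,180,295,245)),(g,'scene',(325,120,415,200))):
    a=F['pixels'].min(2);m=np.zeros_like(a);m[y0:y1,x0:x1]=(a[y0:y1,x0:x1]>165)
    N,l,st,ce=cv2.connectedComponentsWithStats(m)
    for i in range(1,N):
        if st[i][4]>40:
            p=np.argwhere(l==i)[:,::-1].astype(np.float32)
            c,s,an=cv2.minAreaRect(p);print(n,'plate px',c,s,an,st[i])
cr=lambda F,b,k:cv2.resize(F['pixels'][b[1]:b[3],b[0]:b[2]],None,fx=k,fy=k,interpolation=cv2.INTER_CUBIC)
A=cr(f,(185,180,295,245),7);save(A,'pics/a.png')
B=cr(f,(375,150,480,230),7);save(B,'pics/b.png')
C=cr(g,(320,115,420,200),7);save(C,'pics/c.png')
E
```

```text
top holder (544.5057983398438, -256.7599182128906) (107.64928436279297, 198.23370361328125) 19.915029525756836 1045
[[460.0, -182.0], [528.0, -368.0], [629.0, -332.0], [561.0, -145.0]]
scene holder (546.28271484375, -258.16064453125) (112.41979217529297, 199.30690002441406) 19.778024673461914 2117
[[460.0, -183.0], [527.0, -371.0], [633.0, -333.0], [565.0, -145.0]]
scene plate px (391.22979736328125, 135.36849975585938) (26.826406478881836, 3.4406609535217285) 36.25383758544922 [380 127  24  17  86]
scene plate px (370.02178955078125, 154.88217163085938) (30.70459747314453, 18.734254837036133) 32.2756462097168 [359 140  26  32 346]
scene plate px (349.7294616699219, 168.98236083984375) (34.491943359375, 17.89676284790039) 40.601295471191406 [338 153  27  35 398]
```

View pics/a.png

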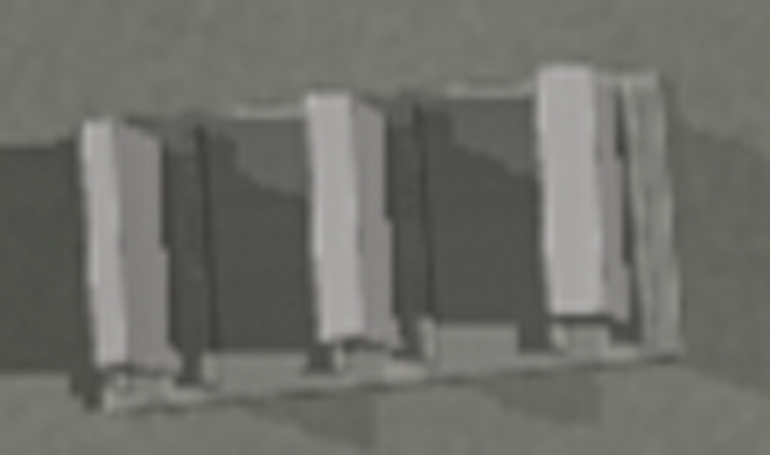

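View pics/b.png

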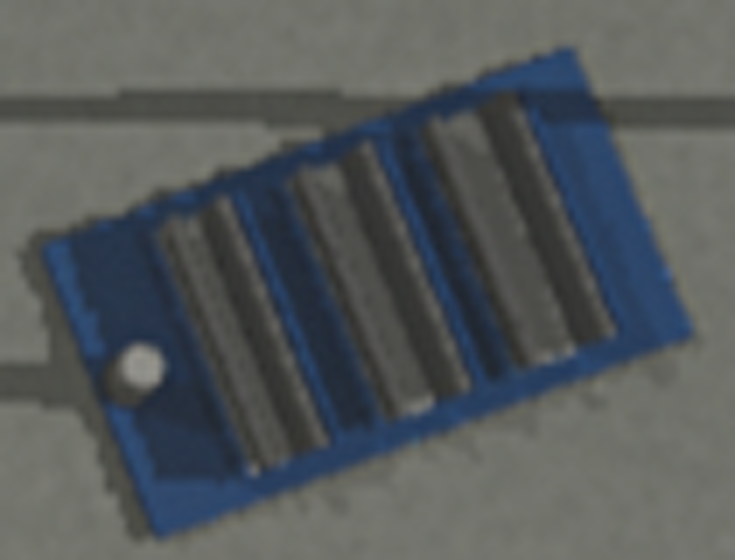

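View pics/c.png

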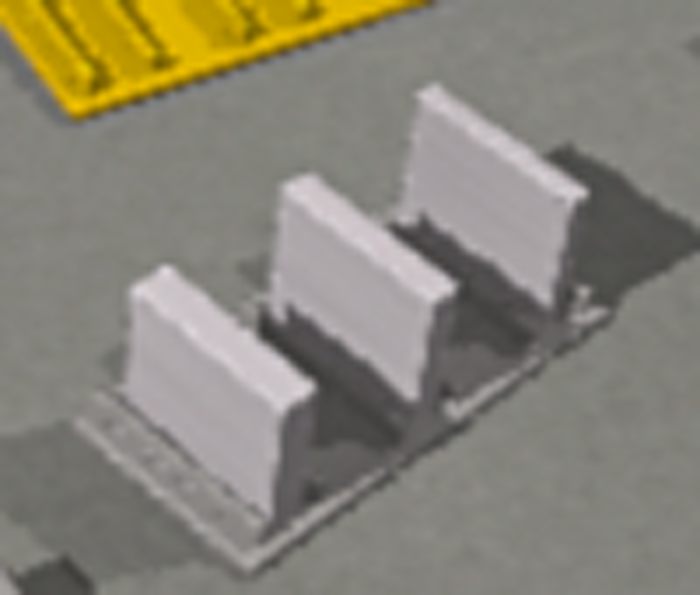

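The crops show the middle plate's top face at about (307..362, 95..343) in the 7x rack crop. The holder's post is at its left (+y) end.

```bash
python3 - <<'E'
from h import *
import pickle
f=pickle.load(open('top.pkl','rb'));g=pickle.load(open('scene.pkl','rb'))
def W(F,off,q,z): return np.array([ray(F,off[0]+(u+.5)/7-.5,off[1]+(v+.5)/7-.5,z)[:2] for u,v in q])
def info(n,w):
    a=(w[0]+w[1])/2;b=(w[2]+w[3])/2;d=a-b
    print(n,'c',w.mean(0).round(1),'len',np.linalg.norm(d).round(1),'yaw',np.degrees(np.arctan2(d[1],d[0])).round(1),'th',np.linalg.norm(w[0]-w[1]).round(1),np.linalg.norm(w[2]-w[3]).round(1))
info('mid top',W(f,(185,180),[(306,94),(352,94),(363,338),(320,343)],78))
info('left top',W(f,(185,180),[(83,121),(115,121),(127,366),(97,368)],78))
info('right top',W(f,(185,180),[(537,67),(592,67),(602,315),(550,318)],78))
info('mid scene',W(g,(320,115),[(455,290),(432,303),(283,185),(312,175)],78))
# groove sides: post top
print('post',W(f,(375,150),[(142,364)],55),'expected +y end')
s=r.sense();print(s['eef_pos'],np.degrees(s['tcp_rot']))
# cheek groups in top view: mid-line of each pair top (z38): outer left edge & right edge
for q in ([(163,222),(235,200),(325,448),(252,472)],[(295,172),(372,148),(468,390),(400,415)],[(430,118),(518,95),(613,335),(530,362)]): info('cheeks',W(f,(375,150),q,38))
E
```

```text
mid top c [498.5 198.7] len 80.4 yaw 3.5 th 15.0 13.9
left top c [491.1 273.2] len 80.2 yaw 4.1 th 10.5 9.7
right top c [505.5 122.4] len 81.3 yaw 2.7 th 17.9 16.8
mid scene c [499.4 199.4] len 78.5 yaw 2.1 th 11.3 12.7
post [[ 515.04271457 -172.33720955]] expected +y end
[196.93942888 592.70046386 230.62033624] [-1.79926736e+02  4.02401471e-04  1.61619008e+02]
cheeks c [ 526.2 -209. ] len 88.7 yaw 17.5 th 25.5 25.8
cheeks c [ 543.7 -256.6] len 88.1 yaw 19.9 th 27.4 24.4
cheeks c [ 561.1 -304. ] len 87.7 yaw 19.0 th 30.9 29.4
```

Emit:
{"method": "play_rows", "body": {"rows": [{"dp": [0, 0, 0], "turn": [0, 0, -0.93], "fingers": 0.4}, {"dp": [0, 0, 0], "turn": [0, 0, -0.93], "fingers": 0.4}, {"dp": [0, 0, 0], "turn": [0, 0, -0.93], "fingers": 0.4}, {"dp": [0, 0, 0], "turn": [0, 0, -0.93], "fingers": 0.4}, {"dp": [0, 0, 0], "turn": [0, 0, 0], "fingers": 0.4}], "force": 40}}

```text
clock: 0.52
eef_pos: [197.0, 592.9, 230.9]
tcp_rot: [-3.141, -0.0, -3.068]
contact_force: [0.9, 0.1, 1.2]
opening: 0.604
grasp_force: 0.0
```

Emit:
{"method": "play_rows", "body": {"rows": [{"dp": [-0.45, -0.69, 0], "turn": [0, 0, 0], "fingers": 0.4}, {"dp": [-0.45, -0.69, 0], "turn": [0, 0, 0], "fingers": 0.4}, {"dp": [-0.45, -0.69, 0], "turn": [0, 0, 0], "fingers": 0.4}, {"dp": [-0.45, -0.69, 0], "turn": [0, 0, 0], "fingers": 0.4}, {"dp": [-0.45, -0.69, 0], "turn": [0, 0, 0], "fingers": 0.4}]}}

```text
clock: 0.93
eef_pos: [296.8, 460.2, 231.1]
tcp_rot: [-3.141, -0.0, -3.076]
contact_force: [0.4, 0.4, 0.4]
opening: 0.597
grasp_force: 0.0
```

Emit:
{"method": "play_rows", "body": {"rows": [{"dp": [-0.45, -0.69, 0], "turn": [0, 0, 0], "fingers": 0.4}, {"dp": [-0.45, -0.69, 0], "turn": [0, 0, 0], "fingers": 0.4}, {"dp": [-0.45, -0.69, 0], "turn": [0, 0, 0], "fingers": 0.4}, {"dp": [-0.45, -0.69, 0], "turn": [0, 0, 0], "fingers": 0.4}, {"dp": [-0.45, -0.69, 0], "turn": [0, 0, 0], "fingers": 0.4}]}}

```text
clock: 1.35
eef_pos: [396.2, 328.6, 231.2]
tcp_rot: [-3.142, -0.0, -3.076]
contact_force: [-0.3, 0.4, 0.1]
opening: 0.598
grasp_force: 0.0
```

Emit:
{"method": "play_rows", "body": {"rows": [{"dp": [-0.45, -0.69, 0], "turn": [0, 0, 0], "fingers": 0.4}, {"dp": [-0.45, -0.69, 0], "turn": [0, 0, 0], "fingers": 0.4}, {"dp": [-0.45, -0.69, 0], "turn": [0, 0, 0], "fingers": 0.4}, {"dp": [-0.45, -0.69, 0], "turn": [0, 0, 0], "fingers": 0.4}, {"dp": [-0.2, -0.2, 0], "turn": [0, 0, 0], "fingers": 0.4}]}}

```text
clock: 1.77
eef_pos: [485.3, 214.4, 231.3]
tcp_rot: [-3.141, 0.001, -3.078]
contact_force: [0.5, -0.4, -0.4]
opening: 0.599
grasp_force: 0.0
```

Emit:
{"method": "play_rows", "body": {"rows": [{"dp": [-0.31, -0.41, 0], "turn": [0, 0, 0], "fingers": 0.4}, {"dp": [0, 0, 0.5], "turn": [0, 0, 0], "fingers": 0.4}, {"dp": [0, 0, 0.5], "turn": [0, 0, 0], "fingers": 0.4}, {"dp": [0, 0, 0.5], "turn": [0, 0, 0], "fingers": 0.4}, {"dp": [0, 0, 0], "turn": [0, 0, 0], "fingers": 0.4}]}}

```text
clock: 2.18
eef_pos: [494.7, 201.2, 167.8]
tcp_rot: [-3.14, -0.006, -3.076]
contact_force: [-0.3, 0.3, 0.9]
opening: 0.598
grasp_force: 0.0
```

```bash
python3 - <<'E'
from h import *
s=r.sense();print(s['eef_pos'],s['tcp_rot'],s['contact_force'])
f=r.grab_frame('scene');x,y=[int(v) for v in proj(f,[499,199,100])]
save(cv2.resize(f['pixels'][y-70:y+70,x-80:x+80],None,fx=4,fy=4,interpolation=cv2.INTER_CUBIC),'pics/d.png')
E
```

```text
[494.73032236 201.23664305 167.79672763] [-3.13988333 -0.00570707 -3.07578331] [-0.29219237  0.30260428  0.89459853]
```

View pics/d.png

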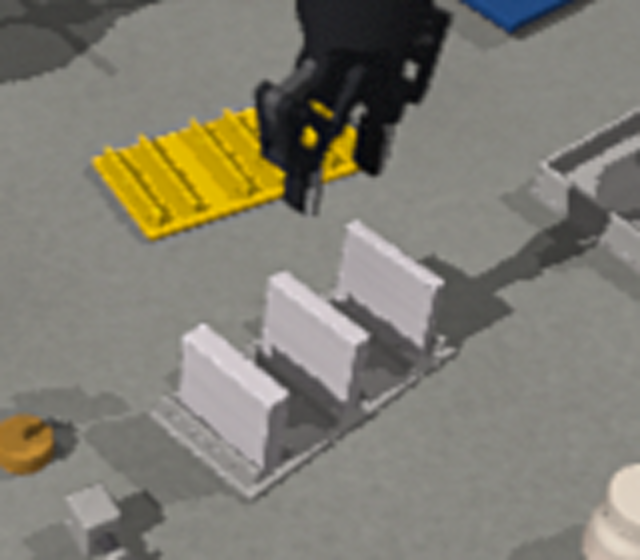

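The gripper hangs over the middle plate, whose top is near crop (315,310), with its fingers open around the plate's line. I'll make a small correction and descend.

Emit:
{"method": "play_rows", "body": {"rows": [{"dp": [-0.1, -0.06, 0.5], "turn": [0, 0, 0], "fingers": 0.4}, {"dp": [0, 0, 0.5], "turn": [0, 0, 0], "fingers": 0.4}, {"dp": [0, 0, 0.5], "turn": [0, 0, 0], "fingers": 0.4}, {"dp": [0, 0, 0.5], "turn": [0, 0, 0], "fingers": 0.4}, {"dp": [0, 0, 0], "turn": [0, 0, 0], "fingers": 0.4}]}}

```text
clock: 2.65
eef_pos: [499.8, 199.7, 89.4]
tcp_rot: [-3.141, -0.004, -3.074]
contact_force: [-1.3, -0.2, 0.4]
opening: 0.602
grasp_force: 0.0
```

Emit:
{"method": "play_rows", "body": {"rows": [{"dp": [0, 0, 0.4], "turn": [0, 0, 0], "fingers": 0.4}, {"dp": [0, 0, 0.4], "turn": [0, 0, 0], "fingers": 0.4}, {"dp": [0, 0, 0.2], "turn": [0, 0, 0], "fingers": 0.4}, {"dp": [0, 0, 0], "turn": [0, 0, 0], "fingers": 0.4}, {"dp": [0, 0, 0], "turn": [0, 0, 0], "fingers": 0.4}]}}

```text
clock: 3.07
eef_pos: [501.6, 200.2, 52.2]
tcp_rot: [3.141, 0.0, -3.073]
contact_force: [-0.3, -0.7, -0.2]
opening: 0.602
grasp_force: 0.0
```

Emit:
{"method": "play_rows", "body": {"rows": [{"dp": [0.06, -0.02, 0.2], "turn": [0, 0, 0], "fingers": 0.4}, {"dp": [0, 0, 0], "turn": [0, 0, 0], "fingers": 0.6}, {"dp": [0, 0, 0], "turn": [0, 0, 0], "fingers": 0.75}, {"dp": [0, 0, 0], "turn": [0, 0, 0], "fingers": 0.85}, {"dp": [0, 0, 0], "turn": [0, 0, 0], "fingers": 0.95}], "force": 30}}

```text
clock: 3.48
eef_pos: [499.0, 199.0, 43.6]
tcp_rot: [3.141, 0.0, -3.073]
contact_force: [0.2, -0.7, 2.1]
opening: 0.157
grasp_force: 35.4
```

Emit:
{"method": "play_rows", "body": {"rows": [{"dp": [0, 0, 0], "turn": [0, 0, 0], "fingers": 1}, {"dp": [0, 0, 0], "turn": [0, 0, 0], "fingers": 1}, {"dp": [0, 0, 0], "turn": [0, 0, 0], "fingers": 1}, {"dp": [0, 0, 0], "turn": [0, 0, 0], "fingers": 1}, {"dp": [0, 0, 0], "turn": [0, 0, 0], "fingers": 1}], "force": 60}}

```text
clock: 3.9
eef_pos: [499.0, 199.0, 43.7]
tcp_rot: [3.141, 0.0, -3.073]
contact_force: [-1.6, -0.6, 6.0]
opening: 0.154
grasp_force: 59.5
```

The opening of 0.154 × 85 ≈ 13.1 mm fits the 14 mm plate, and the image also showed about 14 mm. It goes in the medium (centre) groove.

Emit:
{"method": "play_rows", "body": {"rows": [{"dp": [0, 0, -0.2], "turn": [0, 0, 0], "fingers": 1}, {"dp": [0, 0, -0.5], "turn": [0, 0, 0], "fingers": 1}, {"dp": [0, 0, -0.8], "turn": [0, 0, 0], "fingers": 1}, {"dp": [0, 0, -0.8], "turn": [0, 0, 0], "fingers": 1}, {"dp": [0, 0, -0.7], "turn": [0, 0, 0], "fingers": 1}]}}

```text
clock: 4.32
eef_pos: [498.7, 198.8, 165.2]
tcp_rot: [-3.142, 0.0, -3.073]
contact_force: [0.6, 0.0, -2.6]
opening: 0.158
grasp_force: 58.6
```

Emit:
{"method": "play_rows", "body": {"rows": [{"dp": [0, -0.2, 0], "turn": [0, 0, 0], "fingers": 1}, {"dp": [0, -0.5, 0], "turn": [0, 0, 0], "fingers": 1}, {"dp": [0, -0.7, 0], "turn": [0, 0, 0], "fingers": 1}, {"dp": [0, -0.8, 0], "turn": [0, 0, 0], "fingers": 1}, {"dp": [-0.1, -0.8, 0], "turn": [0, 0, 0], "fingers": 1}]}}

```text
clock: 4.73
eef_pos: [509.8, 78.2, 162.7]
tcp_rot: [-3.141, -0.002, -3.072]
contact_force: [0.9, -0.2, -2.2]
opening: 0.154
grasp_force: 58.7
```

Emit:
{"method": "play_rows", "body": {"rows": [{"dp": [-0.1, -0.8, 0], "turn": [0, 0, 0], "fingers": 1}, {"dp": [-0.1, -0.8, 0], "turn": [0, 0, 0], "fingers": 1}, {"dp": [-0.07, -0.8, 0], "turn": [0, 0, 0], "fingers": 1}, {"dp": [0, -0.8, 0], "turn": [0, 0, 0], "fingers": 1}, {"dp": [0, -0.8, 0], "turn": [0, 0, 0], "fingers": 1}]}}

```text
clock: 5.15
eef_pos: [532.2, -81.2, 162.6]
tcp_rot: [3.141, -0.001, -3.073]
contact_force: [0.3, -0.2, -2.5]
opening: 0.155
grasp_force: 58.7
```

Emit:
{"method": "play_rows", "body": {"rows": [{"dp": [0, -0.8, 0], "turn": [0, 0, 0], "fingers": 1}, {"dp": [0, -0.8, 0], "turn": [0, 0, 0], "fingers": 1}, {"dp": [0, -0.8, 0], "turn": [0, 0, 0], "fingers": 1}, {"dp": [0, -0.7, 0], "turn": [0, 0, 0], "fingers": 1}, {"dp": [0, -0.5, 0], "turn": [0, 0, 0], "fingers": 1}]}}

```text
clock: 5.57
eef_pos: [542.0, -225.7, 162.6]
tcp_rot: [-3.141, -0.001, -3.074]
contact_force: [1.4, -0.0, -2.3]
opening: 0.152
grasp_force: 58.6
```

Emit:
{"method": "play_rows", "body": {"rows": [{"dp": [0, -0.4, 0], "turn": [0, 0, 0], "fingers": 1}, {"dp": [0, -0.35, 0], "turn": [0, 0, -0.87], "fingers": 1}, {"dp": [0, 0, 0], "turn": [0, 0, -0.87], "fingers": 1}, {"dp": [0, 0, 0], "turn": [0, 0, -0.87], "fingers": 1}, {"dp": [0, 0, 0], "turn": [0, 0, 0], "fingers": 1}]}}

```text
clock: 5.98
eef_pos: [544.3, -253.0, 162.6]
tcp_rot: [3.141, -0.001, -2.796]
contact_force: [-0.4, 0.1, -1.1]
opening: 0.158
grasp_force: 58.8
```

```bash
python3 - <<'E'
from h import *
import pickle
s=r.sense();print(s['clock'],s['eef_pos'],s['tcp_rot'],s['contact_force'],s['wrist_torque'],s['opening'])
f=r.grab_frame('scene');g=r.grab_frame('top');pickle.dump((f,g),open('e.pkl','wb'))
x,y=[int(v) for v in proj(f,[545,-257,80])];X,Y=[int(v) for v in proj(g,[545,-257,80])];print(x,y,X,Y)
k=lambda F,x,y:cv2.resize(F['pixels'][y-70:y+70,x-45:x+45],None,fx=4.2,fy=4.2,interpolation=cv2.INTER_CUBIC)
save(np.hstack([k(f,x,y),k(g,X,Y)]),'pics/e.png')
E
```

```text
5.9833 [ 544.25901307 -253.00400335  162.60990805] [ 3.14061906e+00 -8.84326584e-04 -2.79576344e+00] [-0.43743098  0.11920666 -1.05254561] [-0.02264614  0.00542103 -0.02275579] 0.15763410787954094
225 250 433 186
```

View pics/e.png

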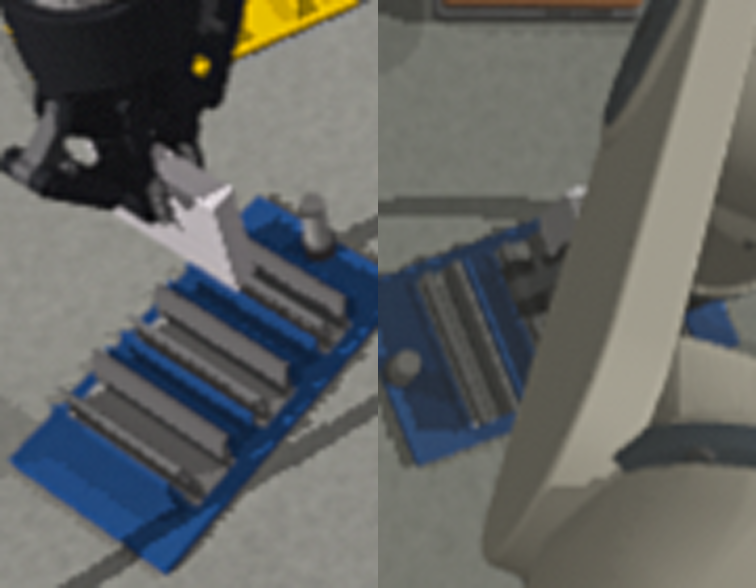

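The plate is held upright above the holder, its near bottom corner at crop (240,287) in the scene half. The middle groove's cheek tops run about (160,290)-(290,370) and (135,322)-(268,410). I'll cross-check both by casting rays.

```bash
python3 - <<'E'
from h import *
import pickle
f,g=pickle.load(open('e.pkl','rb'))
def P(u,v,z): return ray(f,180+(u+.5)/4.2-.5,180+(v+.5)/4.2-.5,z)[:2]
a=np.radians(19.8);R=np.array([[np.cos(a),np.sin(a)],[-np.sin(a),np.cos(a)]])
t=np.array([544.3,-253])
print('plate corner rel tcp local',(R@(P(240,287,126.6)-t)).round(1),'top',(R@(P(233,192,196.6)-t)).round(1))
c=np.array([545.2,-257])
for q in[(160,290),(290,370),(135,322),(268,410)]: print('cheek rel',(R@(P(*q,38)-c)).round(1))
# holder outline edges from blue mask, fitted in both frames from first pictures
for n,(x0,y0,x1,y1) in(("top",(370,150,485,235)),("scene",(170,215,290,325))):
    F=pickle.load(open(n+'.pkl','rb'));A=F['pixels'].astype(int)
    m=((A[...,2]>A[...,0]+25)&(A[...,2]>A[...,1]+10)).astype(np.uint8);mm=np.zeros_like(m);mm[y0:y1,x0:x1]=m[y0:y1,x0:x1]
    H=cv2.convexHull(np.argwhere(mm)[:,::-1].astype(np.int32));fill=cv2.fillConvexPoly(np.zeros_like(m),H,1)
    W=np.array([ray(F,u,v,10)[:2] for v,u in np.argwhere(fill)]);
    # weights by cell area ~ equal; centroid + PCA
    e,V=np.linalg.eigh(np.cov(W.T));print(n,W.mean(0).round(1),np.sqrt(12*e).round(1),np.degrees(np.arctan2(*(V[:,0][::-1]*np.sign(V[0,0])))).round(2))
    q=cv2.boxPoints(cv2.minAreaRect(np.array([ray(F,u,v,10)[:2] for u,v in H[:,0]],np.float32)));print((R@(q.mean(0)-c)).round(1))
E
```

```text
plate corner rel tcp local [39.8 -2.9] top [41.8  6.4]
cheek rel [-40.6   9.3]
cheek rel [48.  10.7]
cheek rel [-38.2 -12.6]
cheek rel [ 53.3 -13.1]
top [ 543.9 -256.1] [110.6 200.9] 19.66
[-0.5  0.9]
scene [ 549.5 -262.9] [114.4 200.3] 20.01
[ 0.3 -1.3]
```

Emit:
{"method": "play_rows", "body": {"rows": [{"dp": [0.02, -0.1, 0.3], "turn": [0, 0, 0], "fingers": 1}, {"dp": [0, 0, 0.6], "turn": [0, 0, 0], "fingers": 1}, {"dp": [0, 0, 0.6], "turn": [0, 0, 0], "fingers": 1}, {"dp": [0, 0, 0.4], "turn": [0, 0, 0], "fingers": 1}, {"dp": [0, 0, 0.1], "turn": [0, 0, 0], "fingers": 1}]}}

```text
clock: 6.5
eef_pos: [543.3, -256.0, 79.6]
tcp_rot: [3.138, -0.004, -2.801]
contact_force: [-1.3, -0.4, -2.6]
opening: 0.155
grasp_force: 58.8
```

Emit:
{"method": "play_rows", "body": {"rows": [{"dp": [0, 0, 0], "turn": [0, 0, 0], "fingers": 1}, {"dp": [0, 0, 0], "turn": [0, 0, 0], "fingers": 1}, {"dp": [0, 0, 0], "turn": [0, 0, 0], "fingers": 1}]}}

```text
clock: 6.75
eef_pos: [546.2, -257.4, 84.3]
tcp_rot: [-3.14, 0.001, -2.8]
contact_force: [0.2, -0.4, -1.4]
opening: 0.152
grasp_force: 58.8
```

```bash
python3 - <<'E'
from h import *
import pickle
s=r.sense();print(s['clock'],s['eef_pos'],s['tcp_rot'],s['contact_force'],s['wrist_torque'])
f=r.grab_frame('scene');pickle.dump(f,open('f.pkl','wb'))
save(cv2.resize(f['pixels'][205:320,170:300],None,fx=5,fy=5,interpolation=cv2.INTER_CUBIC),'pics/f.png')
E
```

```text
6.75 [ 546.22581039 -257.3819291    84.28787414] [-3.14033229e+00  1.22371718e-03 -2.79986627e+00] [ 0.1842477  -0.36539066 -1.367307  ] [ 0.04471901  0.0044335  -0.08506936]
```

View pics/f.png

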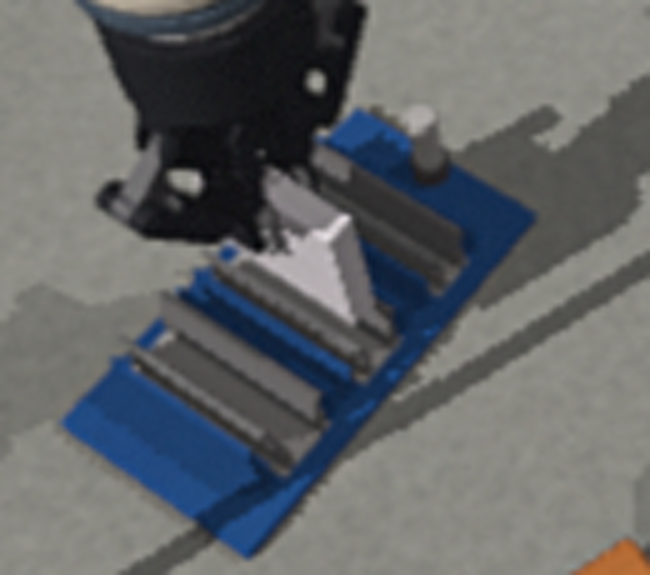

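The plate is just above the middle groove, its near bottom corner at crop (355,322). The groove's cheek ends are at about (372,360) and (400,330). I'll compare those positions.

```bash
python3 - <<'E'
from h import *
import pickle
f=pickle.load(open('f.pkl','rb'))
def P(u,v,z): return ray(f,170+(u+.5)/5-.5,205+(v+.5)/5-.5,z)[:2]
a=np.radians(19.6);R=np.array([[np.cos(a),np.sin(a)],[-np.sin(a),np.cos(a)]])
c=np.array([546.2,-257.4])
L=lambda *q:(R@(P(*q)-c)).round(1)
print('plate bottom corner',L(355,322,48.6),'top corners',L(333,240,118.6),L(350,216,118.6))
for n,q in dict(midlow_far=(215,255),midlow_near=(372,360),midup_near=(400,330),thicklow_near=(285,470),thickup_near=(325,408),thinlow=(440,290),thinup=(467,240)).items(): print(n,L(*q,38))
for n,q in dict(c1=(62,425),c2=(250,556),c3=(537,215)).items(): print(n,L(*q,10))
save(cv2.resize(f['pixels'][255:290,215:265],None,fx=14,fy=14,interpolation=cv2.INTER_LANCZOS4),'pics/g.png')
E
```

```text
plate bottom corner [39.6 -4. ] top corners [41.4 -3.9] [39.8  8.4]
midlow_far [-38.7  -9.7]
midlow_near [ 52.5 -10.4]
midup_near [53.3  7.3]
thicklow_near [ 55.2 -68.6]
thickup_near [ 50.6 -38.4]
thinlow [55.3 32.2]
thinup [49.4 58.5]
c1 [ -51.4 -100.1]
c2 [ 56.2 -98.5]
c3 [55.5 98.6]
```

View pics/g.png

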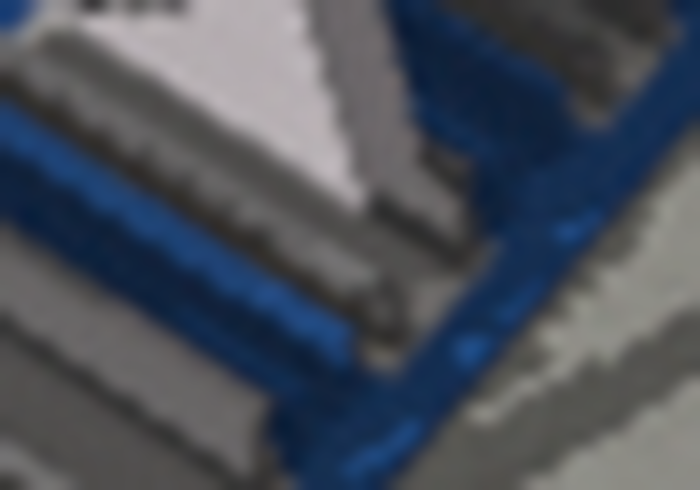

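Emit:
{"method": "play_rows", "body": {"rows": [{"dp": [0, -0.02, 0.08], "turn": [0, 0, 0], "fingers": 1}, {"dp": [0, 0, 0.08], "turn": [0, 0, 0], "fingers": 1}, {"dp": [0, 0, 0.06], "turn": [0, 0, 0], "fingers": 1}, {"dp": [0, 0, 0.06], "turn": [0, 0, 0], "fingers": 1}, {"dp": [0, 0, 0], "turn": [0, 0, 0], "fingers": 1}]}}

```text
clock: 7.22
eef_pos: [545.3, -257.7, 71.5]
tcp_rot: [3.141, -0.001, -2.8]
contact_force: [0.6, 0.0, -1.7]
opening: 0.154
grasp_force: 58.8
```

Emit:
{"method": "play_rows", "body": {"rows": [{"dp": [0, 0, 0.03], "turn": [0, 0, 0], "fingers": 1}, {"dp": [0, 0, 0.03], "turn": [0, 0, 0], "fingers": 1}, {"dp": [0, 0, 0], "turn": [0, 0, 0], "fingers": 1}]}}

```text
clock: 7.47
eef_pos: [545.6, -257.7, 69.5]
tcp_rot: [3.141, -0.0, -2.8]
contact_force: [0.6, -0.3, -1.4]
opening: 0.154
grasp_force: 58.8
```

Emit:
{"method": "play_rows", "body": {"rows": [{"dp": [0, 0, 0.03], "turn": [0, 0, 0], "fingers": 1}, {"dp": [0, 0, 0.03], "turn": [0, 0, 0], "fingers": 1}, {"dp": [0, 0, 0], "turn": [0, 0, 0], "fingers": 1}]}}

```text
clock: 7.72
eef_pos: [545.6, -257.7, 67.0]
tcp_rot: [3.141, -0.0, -2.799]
contact_force: [-0.8, -0.1, -2.0]
opening: 0.151
grasp_force: 58.8
```

Emit:
{"method": "play_rows", "body": {"rows": [{"dp": [0, 0, 0.03], "turn": [0, 0, 0], "fingers": 1}, {"dp": [0, 0, 0.03], "turn": [0, 0, 0], "fingers": 1}, {"dp": [0, 0, 0], "turn": [0, 0, 0], "fingers": 1}]}}

```text
clock: 7.97
eef_pos: [545.6, -257.8, 64.7]
tcp_rot: [3.142, -0.0, -2.799]
contact_force: [-0.3, -0.4, -2.5]
opening: 0.159
grasp_force: 58.8
```

Emit:
{"method": "play_rows", "body": {"rows": [{"dp": [0, 0, 0.03], "turn": [0, 0, 0], "fingers": 1}, {"dp": [0, 0, 0.02], "turn": [0, 0, 0], "fingers": 1}, {"dp": [0, 0, 0], "turn": [0, 0, 0], "fingers": 1}]}}

```text
clock: 8.22
eef_pos: [545.9, -258.0, 63.0]
tcp_rot: [-3.141, 0.0, -2.799]
contact_force: [-0.6, -0.8, -1.1]
opening: 0.158
grasp_force: 58.9
```

Emit:
{"method": "play_rows", "body": {"rows": [{"dp": [0, 0, 0.03], "turn": [0, 0, 0], "fingers": 1}, {"dp": [0, 0, 0.02], "turn": [0, 0, 0], "fingers": 1}, {"dp": [0, 0, 0], "turn": [0, 0, 0], "fingers": 1}]}}

```text
clock: 8.47
eef_pos: [546.1, -257.9, 61.2]
tcp_rot: [-3.141, 0.001, -2.799]
contact_force: [0.0, 0.3, 3.4]
opening: 0.156
grasp_force: 59.8
```

Emit:
{"method": "play_rows", "body": {"rows": [{"dp": [0, 0, 0.03], "turn": [0, 0, 0], "fingers": 1}, {"dp": [0, 0, 0.02], "turn": [0, 0, 0], "fingers": 1}, {"dp": [0, 0, 0], "turn": [0, 0, 0], "fingers": 1}]}}

```text
clock: 8.72
eef_pos: [545.8, -257.7, 58.7]
tcp_rot: [-3.142, 0.0, -2.8]
contact_force: [1.1, -0.2, -0.4]
opening: 0.154
grasp_force: 59.3
```

Emit:
{"method": "play_rows", "body": {"rows": [{"dp": [0, 0, 0.03], "turn": [0, 0, 0], "fingers": 1}, {"dp": [0, 0, 0.02], "turn": [0, 0, 0], "fingers": 1}, {"dp": [0, 0, 0], "turn": [0, 0, 0], "fingers": 1}]}}

```text
clock: 8.97
eef_pos: [545.5, -257.7, 56.4]
tcp_rot: [3.141, -0.0, -2.799]
contact_force: [1.7, -0.2, -1.8]
opening: 0.156
grasp_force: 59.1
```

Emit:
{"method": "play_rows", "body": {"rows": [{"dp": [0, 0, 0.03], "turn": [0, 0, 0], "fingers": 1}, {"dp": [0, 0, 0.02], "turn": [0, 0, 0], "fingers": 1}, {"dp": [0, 0, 0], "turn": [0, 0, 0], "fingers": 1}]}}

```text
clock: 9.22
eef_pos: [545.4, -257.7, 54.5]
tcp_rot: [3.141, -0.0, -2.799]
contact_force: [1.3, -0.0, -1.8]
opening: 0.155
grasp_force: 59.1
```

Emit:
{"method": "play_rows", "body": {"rows": [{"dp": [0, 0, 0.03], "turn": [0, 0, 0], "fingers": 1}, {"dp": [0, 0, 0.02], "turn": [0, 0, 0], "fingers": 1}, {"dp": [0, 0, 0], "turn": [0, 0, 0], "fingers": 1}]}}

```text
clock: 9.47
eef_pos: [545.5, -257.7, 52.7]
tcp_rot: [3.141, -0.0, -2.8]
contact_force: [-0.2, -0.4, -1.0]
opening: 0.155
grasp_force: 59.2
```

```bash
python3 - <<'E'
from h import *
s=r.sense();print(s['clock'],s['eef_pos'],s['contact_force'],s['wrist_torque'],s['opening'])
f=r.grab_frame('scene')
save(cv2.resize(f['pixels'][215:310,180:290],None,fx=6,fy=6,interpolation=cv2.INTER_CUBIC),'pics/h.png')
E
```

```text
9.4667 [ 545.53535143 -257.72526761   52.67178109] [-0.22019446 -0.44632367 -1.02552638] [-0.03654795 -0.05822397  0.18410053] 0.15511022781523384
```

View pics/h.png

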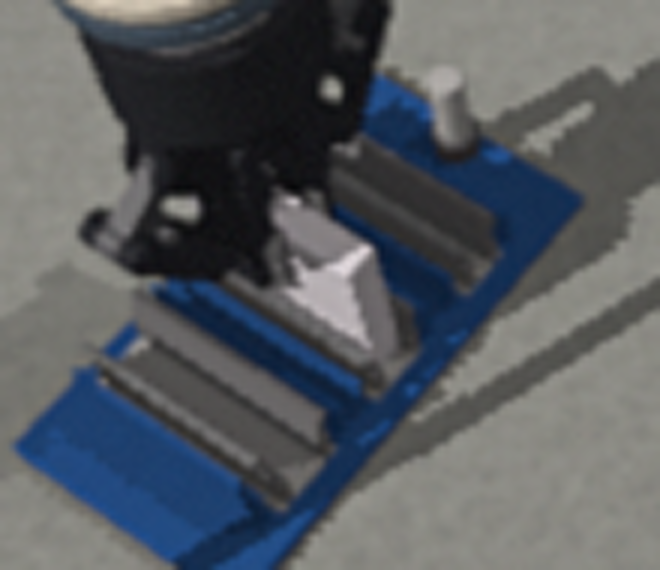

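The plate stands between the middle groove's cheeks, its lower end at crop (385,355), not tilted. I'll continue down to the floor.

Emit:
{"method": "play_rows", "body": {"rows": [{"dp": [0, 0, 0.03], "turn": [0, 0, 0], "fingers": 1}, {"dp": [0, 0, 0.03], "turn": [0, 0, 0], "fingers": 1}, {"dp": [0, 0, 0], "turn": [0, 0, 0], "fingers": 1}]}}

```text
clock: 9.77
eef_pos: [545.6, -257.7, 50.3]
tcp_rot: [3.141, -0.0, -2.8]
contact_force: [0.7, -0.3, -1.2]
opening: 0.154
grasp_force: 59.0
```

Emit:
{"method": "play_rows", "body": {"rows": [{"dp": [0, 0, 0.03], "turn": [0, 0, 0], "fingers": 1}, {"dp": [0, 0, 0.02], "turn": [0, 0, 0], "fingers": 1}, {"dp": [0, 0, 0], "turn": [0, 0, 0], "fingers": 1}]}}

```text
clock: 10.02
eef_pos: [545.7, -257.7, 48.3]
tcp_rot: [3.141, -0.0, -2.8]
contact_force: [0.5, 0.1, -0.5]
opening: 0.152
grasp_force: 59.1
```

Emit:
{"method": "play_rows", "body": {"rows": [{"dp": [0, 0, 0.02], "turn": [0, 0, 0], "fingers": 1}, {"dp": [0, 0, 0], "turn": [0, 0, 0], "fingers": 1}]}}

```text
clock: 10.18
eef_pos: [545.7, -257.8, 47.6]
tcp_rot: [3.142, -0.0, -2.8]
contact_force: [0.5, -0.0, -0.9]
opening: 0.154
grasp_force: 59.1
```

Emit:
{"method": "play_rows", "body": {"rows": [{"dp": [0, 0, 0.02], "turn": [0, 0, 0], "fingers": 1}, {"dp": [0, 0, 0], "turn": [0, 0, 0], "fingers": 1}]}}

```text
clock: 10.35
eef_pos: [545.7, -257.8, 46.8]
tcp_rot: [-3.142, 0.0, -2.8]
contact_force: [0.5, 0.1, 0.2]
opening: 0.156
grasp_force: 59.3
```

Emit:
{"method": "play_rows", "body": {"rows": [{"dp": [0, 0, 0.015], "turn": [0, 0, 0], "fingers": 1}, {"dp": [0, 0, 0], "turn": [0, 0, 0], "fingers": 1}]}}

```text
clock: 10.52
eef_pos: [545.7, -257.8, 46.2]
tcp_rot: [-3.142, 0.0, -2.8]
contact_force: [0.3, 0.3, 0.1]
opening: 0.152
grasp_force: 59.2
```

Emit:
{"method": "play_rows", "body": {"rows": [{"dp": [0, 0, 0.015], "turn": [0, 0, 0], "fingers": 1}, {"dp": [0, 0, 0], "turn": [0, 0, 0], "fingers": 1}]}}

```text
clock: 10.68
eef_pos: [545.7, -257.8, 45.7]
tcp_rot: [-3.141, 0.0, -2.799]
contact_force: [-0.8, 0.1, 1.9]
opening: 0.154
grasp_force: 59.4
```

Emit:
{"method": "play_rows", "body": {"rows": [{"dp": [0, 0, 0.01], "turn": [0, 0, 0], "fingers": 1}, {"dp": [0, 0, 0], "turn": [0, 0, 0], "fingers": 1}]}}

```text
clock: 10.85
eef_pos: [545.7, -257.8, 45.7]
tcp_rot: [-3.142, 0.0, -2.8]
contact_force: [-1.3, 0.1, 6.2]
opening: 0.154
grasp_force: 60.1
```

Emit:
{"method": "play_rows", "body": {"rows": [{"dp": [0, 0, 0.01], "turn": [0, 0, 0], "fingers": 1}, {"dp": [0, 0, 0], "turn": [0, 0, 0], "fingers": 1}, {"dp": [0, 0, 0], "turn": [0, 0, 0], "fingers": 1}]}}

```text
clock: 11.1
eef_pos: [545.7, -257.9, 45.7]
tcp_rot: [-3.141, 0.0, -2.8]
contact_force: [-3.5, 0.1, 9.2]
opening: 0.155
grasp_force: 60.7
```

Emit:
{"method": "play_rows", "body": {"rows": [{"dp": [0, 0, 0.01], "turn": [0, 0, 0], "fingers": 1}, {"dp": [0, 0, 0], "turn": [0, 0, 0], "fingers": 1}, {"dp": [0, 0, 0], "turn": [0, 0, 0], "fingers": 1}]}}

```text
clock: 11.35
eef_pos: [545.7, -257.9, 45.6]
tcp_rot: [-3.141, 0.0, -2.8]
contact_force: [-3.7, 0.4, 14.2]
opening: 0.158
grasp_force: 61.4
```

Emit:
{"method": "play_rows", "body": {"rows": [{"dp": [0, 0, 0.012], "turn": [0, 0, 0], "fingers": 1}, {"dp": [0, 0, 0], "turn": [0, 0, 0], "fingers": 1}]}}

```text
clock: 11.52
eef_pos: [545.8, -258.0, 45.7]
tcp_rot: [-3.141, 0.0, -2.8]
contact_force: [-5.5, 0.8, 19.4]
opening: 0.151
grasp_force: 62.2
```

Emit:
{"method": "play_rows", "body": {"rows": [{"dp": [0, 0, 0], "turn": [0, 0, 0], "fingers": 1}, {"dp": [0, 0, 0], "turn": [0, 0, 0], "fingers": 1}, {"dp": [0, 0, 0], "turn": [0, 0, 0], "fingers": 1}, {"dp": [0, 0, 0], "turn": [0, 0, 0], "fingers": 1}, {"dp": [0, 0, 0], "turn": [0, 0, 0], "fingers": 1}]}}

```text
clock: 11.93
eef_pos: [545.8, -257.9, 45.7]
tcp_rot: [-3.141, 0.0, -2.8]
contact_force: [-5.8, 1.1, 19.5]
opening: 0.157
grasp_force: 62.2
```

Emit:
{"method": "play_rows", "body": {"rows": [{"dp": [0, 0, 0], "turn": [0, 0, 0], "fingers": 1}, {"dp": [0, 0, 0], "turn": [0, 0, 0], "fingers": 1}, {"dp": [0, 0, 0], "turn": [0, 0, 0], "fingers": 1}]}}

```text
clock: 12.18
eef_pos: [545.7, -257.9, 45.6]
tcp_rot: [-3.141, 0.0, -2.8]
contact_force: [-5.4, 1.9, 19.9]
opening: 0.15
grasp_force: 62.2
```

Emit:
{"method": "play_rows", "body": {"rows": [{"dp": [0, 0, 0], "turn": [0, 0, 0], "fingers": 0.7}, {"dp": [0, 0, 0], "turn": [0, 0, 0], "fingers": 0.5}, {"dp": [0, 0, 0], "turn": [0, 0, 0], "fingers": 0.5}, {"dp": [0, 0, 0], "turn": [0, 0, 0], "fingers": 0.5}]}}

```text
clock: 12.52
eef_pos: [545.5, -257.6, 43.7]
tcp_rot: [3.141, -0.0, -2.8]
contact_force: [-0.2, -1.3, -0.0]
opening: 0.496
grasp_force: 0.0
```

Emit:
{"method": "play_rows", "body": {"rows": [{"dp": [0, 0, -0.1], "turn": [0, 0, 0], "fingers": 0.5}, {"dp": [0, 0, -0.4], "turn": [0, 0, 0], "fingers": 0.5}, {"dp": [0, 0, -0.7], "turn": [0, 0, 0], "fingers": 0.5}, {"dp": [0, 0, -0.8], "turn": [0, 0, 0], "fingers": 0.5}, {"dp": [0, 0, -0.8], "turn": [0, 0, 0], "fingers": 0.5}]}}

```text
clock: 12.93
eef_pos: [545.2, -257.5, 156.9]
tcp_rot: [3.141, -0.001, -2.8]
contact_force: [0.7, -0.1, -1.2]
opening: 0.498
grasp_force: 0.0
```

Emit:
{"method": "play_rows", "body": {"rows": [{"dp": [0.6, 0, -0.5], "turn": [0, 0, 0], "fingers": 0.5}, {"dp": [0.8, 0, -0.3], "turn": [0, 0, 0], "fingers": 0.5}, {"dp": [0.8, 0, 0], "turn": [0, 0, 0], "fingers": 0.5}, {"dp": [0.5, 0, 0], "turn": [0, 0, 0], "fingers": 0.5}, {"dp": [0, 0, 0], "turn": [0, 0, 0], "fingers": 0.5}]}}

```text
clock: 13.35
eef_pos: [440.6, -294.5, 188.4]
tcp_rot: [3.141, -0.001, -2.801]
contact_force: [-0.0, 0.1, -0.3]
opening: 0.5
grasp_force: 0.0
```

```bash
python3 - <<'E'
from h import *
s=r.sense();print(s['clock'],s['eef_pos'],s['contact_force'])
f=r.grab_frame('scene');g=r.grab_frame('top')
k=lambda F,b:cv2.resize(F['pixels'][b[1]:b[3],b[0]:b[2]],(390,390),interpolation=cv2.INTER_CUBIC)
save(np.hstack([k(f,(175,205,295,325)),k(g,(370,135,490,255))]),'pics/i.png')
E
```

```text
13.35 [ 440.55007602 -294.54140288  188.35505599] [-0.02688672  0.1483896  -0.34101183]
```

View pics/i.png

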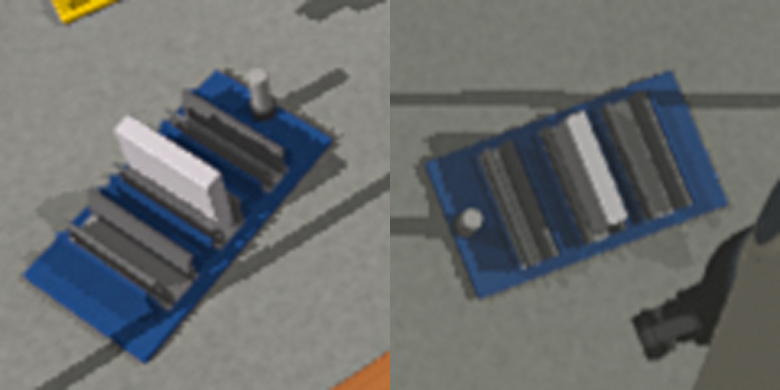

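The plate stands in the middle groove, its top face at crop (568..627, 110..228) in the top half. Next is a quick numeric check that it is centred and upright.

```bash
python3 - <<'E'
from h import *
a=np.radians(19.7);R=np.array([[np.cos(a),np.sin(a)],[-np.sin(a),np.cos(a)]])
for n,b in(('top',(400,150,480,230)),('scene',(195,225,255,290))):
    F=r.grab_frame(n);A=F['pixels'][b[1]:b[3],b[0]:b[2]];m=(A.min(2)>(150 if n=='top' else 195)).astype(np.uint8)
    N,l,st,ce=cv2.connectedComponentsWithStats(m);i=1+st[1:,4].argmax()
    W=np.array([ray(F,u+b[0],v+b[1],80)[:2] for v,u in np.argwhere(l==i)],np.float32);q=cv2.minAreaRect(W)
    print(n,q,(R@(np.array(q[0])-[544.8,-257.2])).round(1))
E
```

```text
top ((545.48095703125, -256.7210388183594), (78.07927703857422, 12.269458770751953), 19.15851593017578) [0.8 0.2]
scene ((547.1940307617188, -257.29925537109375), (76.68189239501953, 12.750545501708984), 20.13109016418457) [ 2.2 -0.9]
```

```bash
python3 -c "
from rig import r
print(r.sign_off())"
```

```text
the job is handed in; nothing more can be done
None
```

The middle plate pinched at about 13 mm, so I took it as the 14 mm one; it now stands upright on the floor of the holder's medium groove, about 1 mm off centre. I pressed it down at about 20 N for 0.66 s, released it and handed the job in at about 13.5 s.

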